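Make up two condiment trays for the canteen tables

TASK

Make up two table sets from the stock on the counter: the larger lidded pot and the pepper mill go on the oblong tray, the clay bowl and the salt shaker on the round tray. On each tray stand the broad piece (pot, bowl) in the wide bay and the slim one (mill, shaker) in the narrow bay, upright and flat on the tray's floor, setting everything down rather than dropping it. Leave the smaller lidded pot and the white tumbler standing where they are.

Things in the scene. Friction and masses are not known exactly. Their poses are not given: they have to be found in the camera images.
- oblong_tray: Oblong wooden serving tray, 190 x 104 mm outside, 180 x 94 mm inside (long side along its x). Fixed to the counter in any yaw. Origin: centre of its underside; z up. Floor 4 mm thick (top at z = 4 mm), rim 14 mm high, 5 mm thick. A low rib across it along y, 4 mm thick (x = 19 to 23 mm), top at 12 mm, parts it into a WIDE bay on the -x side (109 mm along x, middle at x = -35.5 mm, y = 0) and a NARROW bay on the +x side (67 mm along x, middle at x = +56.5 mm, y = 0).
- round_tray: Round wooden serving tray, 190 mm across outside, 180 mm inside. Fixed to the counter in any yaw. Origin: centre of its underside; z up. Floor 4 mm thick (top at z = 4 mm), rim 14 mm high, 5 mm thick. A low rib across it along y, 4 mm thick (x = 19 to 23 mm), top at 12 mm, parts it into a WIDE bay on the -x side (109 mm along x, middle at x = -35.5 mm, y = 0) and a NARROW bay on the +x side (67 mm along x, middle at x = +56.5 mm, y = 0).
- big_pot: The larger lidded spice pot: round steel, 58 mm across (lid edge 60 mm), straight-sided up to 68 mm, flat-domed lid (one piece with it) with a dark ball knob, 100 mm high in all; about 0.24 kg. Best gripped round its straight body, about 50 mm up. Loose, upright; origin at the centre of its underside, z up. 
- mill: Turned dark-wood pepper mill, the tallest thing: foot 46 mm across, waist 30 mm, straight round head 42 mm across between 80 and 116 mm up, with a small steel button on top; 132 mm high; about 0.18 kg. Best gripped round the head, 98 mm up. Loose, upright; origin at the centre of its underside, z up. 
- clay_bowl: Small open clay bowl: foot 46 mm across, upper wall straight, 64 mm across outside from 30 to 50 mm up (rim at 50 mm), wall 5 mm; about 0.15 kg. Best gripped from outside across its full width, about 38 mm up. Loose, upright; origin at the centre of its underside, z up. 
- shaker: Slim steel salt shaker, 40 mm across, straight-sided up to 62 mm, domed top with small holes and no knob, 80 mm high; about 0.12 kg. Best gripped about 45 mm up. Loose, upright; origin at the centre of its underside, z up. 
- small_pot: The smaller lidded spice pot: same shape as the larger one but 42 mm across and 69 mm high; spare stock that stays where it is, in the same cluster. Loose, about 0.12 kg. Origin at the centre of its underside.
- tumbler: Plain white tumbler, open, 48 mm across at the foot, 58 mm at the rim, 85 mm high; spare, stays where it is, in the same cluster (neighbours in the cluster stand 85 mm or more apart between centres). Loose, about 0.2 kg. Origin at the centre of its underside. Other equipment (unlisted, up to 220 mm high) stands only round the working area: more than 0.71 m or less than 0.36 m ahead of the robot, or more than 0.55 m to either side.
There are look-alikes about, which are no part of the job. What is shaped like the small_pot but blue is not meant.

How it is judged:
By the outcome, as a careful person would: the job done as asked, in the order asked, and still so for the second after the job is handed in, with the robot touching nothing.
It also fails if it takes over 120 s, if anything falls off the work surface, if the arm or the gripper's body presses on something with over 40 N, if the wrist force passes 120 N, or if a joint passes its speed limit or range.

ROBOT

A 6-joint arm with a two-finger parallel gripper is mounted at the origin on the work surface. World frame = base frame: x ahead of the robot, y to its left, z up, the work surface at z = 0. Lengths are in mm, angles in rad, forces in N, time in s.
With the tool pointing down it reaches from about 300 to 775 mm from the base axis. Payload 14.6 kg.
Tool frame: the origin (TCP) lies on the centre line of the jaws, within the pads' length; the fingertips stand manip.tcp_to_tips ahead of it and the grasp point (between the pads) lies 5 mm behind it (manip.tcp_to_tips is the distance from the TCP to the fingertips, in mm); z points along the fingers, y is the direction in which the jaws open and shut (so a half turn about z gives the same grasp; the last joint's range is limited). The gripper opens to 94 mm and grips with 3 to 60 N. Pads are 16 mm wide; open, the fingers measure 119 mm over their backs; the gripper's body (75 mm by 177 mm) begins 78 mm behind the grasp point.
Start: joints at [-0.067, 0.3, 1.521, -0, 1.321, -0.067], TCP at [549.99, -0.002, 219.446] pointing down, gripper open.
Joint ranges: [-3.03, 3.03], [-0.79, 2.21], [0.23, 2.52], [-1.04, 4.18], [0, 3.07], [-2.55, 2.55]. Speed limits (rad/s): [2.22, 2.22, 2.57, 3.14, 3.14, 3.14].

INTERFACE

Orientations are given as [roll, pitch, yaw] about the fixed x, y, z axes, in that order (R = Rz(yaw) Ry(pitch) Rx(roll)).
In Python, from cell import manip, optics, workorder gives the robot as it stands. The module is installed in compiled form; this text tells all that it offers.
- The arm moves only by the tool jog_arm, never from a script. Its argument "deltas" is text: rows parted by semicolons, each of 5 numbers parted by spaces: the shift along the tool's x, y, z in mm, then the turn about the tool's z in rad, then the finger opening in mm, from 0 to 94. In form: tx ty tz twist grip; .... A call has exactly 10 rows; each row is the pose to reach, as a shift and turn from the pose commanded when the call began, along the tool's axes at that moment; what a row does not reach only later rows make up. A row lasts 1/8 s, in which the tool goes at most 62.5 mm and 10.7 degrees, less where a joint would pass 70% of its speed; a pose out of reach is approached as far as the arm can. A call with a gripper value outside its range is refused whole. The fingers move at their own pace and stop on an object; "squeeze" is the grip in N (left out, the last holds). Time passes only in rows, so rows that repeat a pose let the fingers close, or fill a call up. It gives the time, the measured TCP pose, the force and the opening at its end, in the units of the state.
- manip.read_state(): the state, without advancing time (a new reading comes with each control period).
- optics.camera(name): name is "scene" or "side" or "wrist"; returns (picture, depth): 420x560x3 uint8, red, green, blue; 420x560 float32, mm along the optical axis (not along the pixel's ray), 0 where there is no reading.
- optics.get_calibration(name): a dict with "intrinsics" (3x3 intrinsics, pixels), "R" (3x3) and "t" (3): a world point X has camera coordinates R X + t; the wrist camera has in their place "hand_eye" (4x4, takes a point from camera to tool coordinates, whose origin is the TCP and whose axes are the flange's). Camera axes: x right, y down, z forward; pixel columns grow to the right and rows downward; lengths in mm; the calibration is good to about 2 mm. A picture is of the moment at which its call begins: read the wrist's pose just before it. get_calibration takes no time and is no camera call.
- workorder.sign_off(): hands the job in, once; it reports no verdict.
The state is a dict: "clock": time; "joints": joint angles; "qd": joint speeds; "effort": joint torques, N m; "eef_pos": TCP position; "eef_rot": TCP orientation; "wrist_force": force on the tool from outside, world axes, zero at the start; "moment": the same for the moment, N m; "finger_gap": finger opening in mm.
Only numpy, scipy, OpenCV 4.12 (cv2) and the standard library are available. Lean on these libraries where they do the work, as an engineer would, in place of code of your own. Each camera call takes 0.05 s, during which the arm holds its last target.

## Working session

There is one attempt and no reset: what is moved stays moved. The work goes in short steps, Python scripts to look and compute and a tool call to move; the robot and the scene stay as the last step left them, time stands still between calls to the robot, and variables do not carry over. Pictures are saved under pics/ and viewed, and the job is handed in when it is done.

Besides the shell and the picture viewer there is one more tool, called after "Call:" in YAML: its name, and indented under it one key for each argument. jog_arm: Moves the arm, as the interface text tells. Its arguments: {"type":"object","properties":{"deltas":{"type":"string"},"squeeze":{"type":"number"}},"required":["deltas"]}

```bash
mkdir -p pics; ls
python3 - <<'E'
from cell import manip, optics, workorder
import cv2,numpy as np
print(manip.read_state(), manip.tcp_to_tips)
for n in("scene","side","wrist"):
    p,d=optics.camera(n); cv2.imwrite(f"pics/{n}0.png",p[:,:,::-1]); np.save(f"pics/{n}0_d.npy",d)
    print(n,optics.get_calibration(n))
E
```

```text
pics
{'clock': 0.0, 'joints': array([-6.65879011e-02,  3.00485465e-01,  1.52156983e+00, -2.55636458e-05,
        1.32068489e+00, -6.65973976e-02]), 'qd': array([-1.02442749e-03,  1.44566293e-03, -2.32565757e-04,  5.91876537e-05,
        1.16645995e-04,  1.11755455e-03]), 'effort': array([-1.53750298e-03, -5.31805658e+01, -3.52735734e+01,  7.07558286e-02,
        2.43994006e-02, -4.79655944e-05]), 'eef_pos': array([5.49761013e+02, 1.32876518e-02, 2.18883197e+02]), 'eef_rot': array([-3.14044602e+00, -5.16598481e-05,  1.57081214e+00]), 'wrist_force': array([-0.31791374,  0.07843676, -0.57203456]), 'moment': array([-0.02117414, -0.0728632 , -0.01649931]), 'finger_gap': 94.20956259834199} 14.0
scene {'intrinsics': array([[397.61058601,   0.        , 276.58426899],
       [  0.        , 397.61058601, 211.31479796],
       [  0.        ,   0.        ,   1.        ]]), 'R': array([[-0.66776615,  0.7443703 ,  0.00110842],
       [ 0.59846592,  0.53776127, -0.59384456],
       [-0.44263632, -0.39588595, -0.80457903]]), 't': array([ 407.32101046, -339.11389067, 1191.9269488 ])}
side {'intrinsic
[... 198 characters left out ...]
-0.00716256],
       [-0.10803014, -0.56377195, -0.81883495],
       [ 0.14183498,  0.80648919, -0.57398434]]), 't': array([-579.68541204,  104.92756502, 1253.66398669])}
wrist {'intrinsics': array([[352.53256544,   0.        , 282.21040892],
       [  0.        , 352.53256544, 199.10521892],
       [  0.        ,   0.        ,   1.        ]]), 'hand_eye': array([[ 6.46273231e-04, -9.67517920e-01, -2.52801614e-01,
         7.24857179e+01],
       [ 9.99999786e-01,  6.00231231e-04,  2.59249217e-04,
         1.08512246e-01],
       [-9.90888389e-05, -2.52801728e-01,  9.67518101e-01,
        -1.64300677e+02],
       [ 0.00000000e+00,  0.00000000e+00,  0.00000000e+00,
         1.00000000e+00]])}
```

View pics/scene0.png

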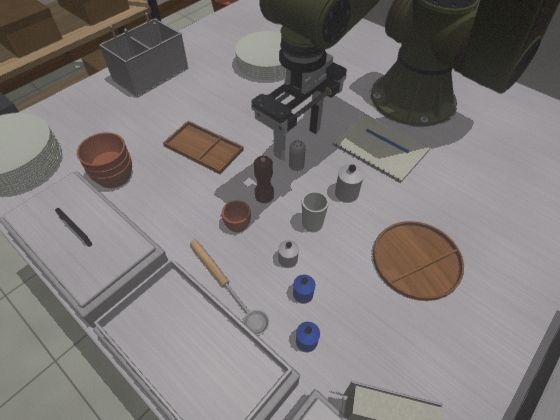

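View pics/side0.png

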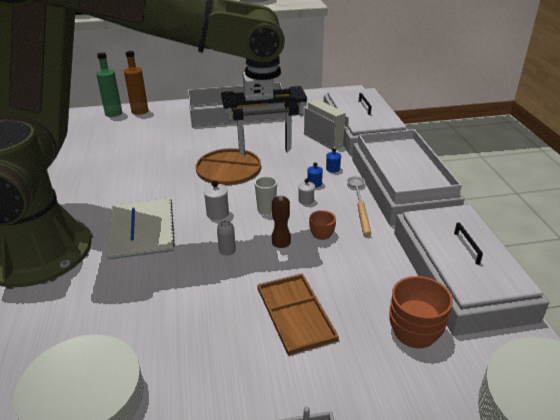

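View pics/wrist0.png

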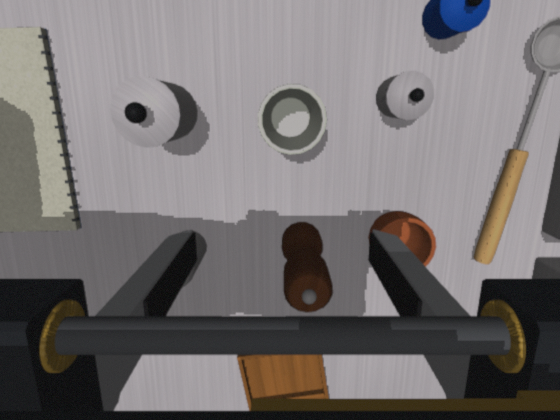

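The scene picture shows the cluster: shaker (297,155), mill (263,180), big pot (349,183), tumbler (314,211), bowl (237,215) and small pot (288,253). The oblong tray is at (203,147) and the round tray at (418,260). The two blue pots and the stacked clay bowls are look-alikes. Next I'll measure positions from depth.

```bash
cat > h.py <<'E'
import numpy as np,cv2
from cell import manip,optics
from scipy.spatial.transform import Rotation as Ro
def world(name,d,st=None):
    c=optics.get_calibration(name);K=c["intrinsics"]
    v,u=np.mgrid[0:d.shape[0],0:d.shape[1]]
    P=np.stack([(u-K[0,2])/K[0,0]*d,(v-K[1,2])/K[1,1]*d,d],-1)
    if name=="wrist":
        H=c["hand_eye"];P=P@H[:3,:3].T+H[:3,3]
        R=Ro.from_euler("xyz",st["eef_rot"]).as_matrix()
        return P@R.T+st["eef_pos"]
    return (P-c["t"])@c["R"]
def circ(x,y):
    A=np.c_[2*x,2*y,np.ones(len(x))];s=np.linalg.lstsq(A,x*x+y*y,rcond=None)[0]
    return s[0],s[1],np.sqrt(s[2]+s[0]**2+s[1]**2)
E
cat > m.py <<'E'
from h import *
import sys
seeds=dict(scene=dict(shaker=(297,157),mill=(263,180),big_pot=(349,185),tumbler=(314,213),bowl=(237,215),small_pot=(288,255)),
 side=dict(shaker=(227,240),mill=(281,222),big_pot=(217,205),tumbler=(266,195),bowl=(322,225),small_pot=(307,193)))
bands=dict(shaker=(10,60,20),mill=(84,114,21),big_pot=(8,64,29),tumbler=(70,86,28),bowl=(31,50,32),small_pot=(6,44,21))
for n in("scene","side"):
    d=np.load(f"pics/{n}0_d.npy");W=world(n,d)
    pl=(d>0)&(np.abs(W[...,2])<15)&(W[...,0]>360)&(W[...,0]<700)&(np.abs(W[...,1])<400)
    print(n,"table z",np.median(W[...,2][pl]))
    for o,(u,v) in seeds[n].items():
        m=((d>0)&(W[...,2]>5)).astype(np.uint8)
        sub=np.zeros_like(m);sub[max(0,v-45):v+45,max(0,u-30):u+30]=1
        nl,L=cv2.connectedComponents(m*sub)
        lab=L[v,u]
        q=W[(L==lab)]
        b=bands[o];q=q[(q[:,2]>b[0])&(q[:,2]<b[1])]
        c0=np.median(q,0)
        cam=-optics.get_calibration(n)["R"].T@optics.get_calibration(n)["t"]
        x,y,r=circ(q[:,0],q[:,1])
        # fixed radius fit
        from scipy.optimize import least_squares
        rr=least_squares(lambda p:np.hypot(q[:,0]-p[0],q[:,1]-p[1])-b[2],[x,y],loss="soft_l1")
        print(o,len(q),"free",np.round([x,y,r],1),"fixed",np.round(rr.x,1),"zmax",q[:,2].max().round(1), "rms",np.std(rr.fun).round(1))
E
python3 m.py
```

```text
scene table z -0.1166744855207677
shaker 222 free [442.6 -82.7  18.7] fixed [441.3 -83.7] zmax 59.3 rms 1.0
mill 171 free [571.5 -75.9  20.3] fixed [570.9 -76.6] zmax 113.8 rms 0.9
big_pot 372 free [431.4  68.6  28.4] fixed [430.6  68.2] zmax 64.0 rms 0.9
tumbler 299 free [558.7  63.4  26.4] fixed [558.8  63.5] zmax 86.0 rms 1.4
bowl 341 free [675.1 -63.3  29.3] fixed [674.6 -64.1] zmax 49.8 rms 1.6
small_pot 166 free [666.8  83.   20.9] fixed [666.7  82.9] zmax 44.0 rms 0.6
side table z 1.766154341517953
shaker 295 free [443.9 -85.7  18. ] fixed [444. -83.] zmax 59.9 rms 1.5
mill 270 free [575.3 -13.9  79.6] fixed [573.  -75.1] zmax 114.0 rms 49.7
big_pot 696 free [437.4 167.2 117.7] fixed [434.7  72. ] zmax 63.9 rms 81.5
tumbler 309 free [577.9  -7.7  77.3] fixed [565.   26.4] zmax 85.9 rms 38.0
bowl 315 free [675.5 -68.1  29.5] fixed [676.  -67.7] zmax 49.9 rms 2.1
small_pot 333 free [683.3 107.1  45.3] fixed [674.8  88. ] zmax 43.8 rms 19.9
```

```bash
cat > t.py <<'E'
from h import *
for n in("scene","side"):
    p=cv2.imread(f"pics/{n}0.png");d=np.load(f"pics/{n}0_d.npy");W=world(n,d)
    b,g,r=[p[...,i].astype(int) for i in range(3)]
    hsv=cv2.cvtColor(p,cv2.COLOR_BGR2HSV)
    m=((r-b>30)&(W[...,2]<22)&(W[...,2]>-10)&(d>0)).astype(np.uint8)
    m=cv2.morphologyEx(m,cv2.MORPH_CLOSE,np.ones((5,5)))
    cs,_=cv2.findContours(m,cv2.RETR_EXTERNAL,cv2.CHAIN_APPROX_NONE)
    for c in cs:
        if cv2.contourArea(c)<1500: continue
        mm=np.zeros_like(m);cv2.drawContours(mm,[c],-1,1,-1)
        q=W[(mm>0)&(d>0)];q=q[(q[:,2]>-5)&(q[:,2]<25)]
        rim=q[q[:,2]>10.5]
        (cx,cy),(w,h),a=cv2.minAreaRect(q[:,:2].astype(np.float32))
        print(n,"u,v",c.mean(0)[0].round(),"rect",round(cx,1),round(cy,1),round(w,1),round(h,1),round(a,2),"floor z",np.percentile(q[:,2],[5,50,95]).round(1))
        print("  circ rim",np.round(circ(rim[:,0],rim[:,1]),1),len(rim))
E
python3 t.py
python3 - <<'E'
import cv2
for n,(x0,y0,x1,y1) in dict(scene=(140,100,500,310),side=(180,130,400,370)).items():
    p=cv2.imread(f"pics/{n}0.png")[y0:y1,x0:x1];s=min(800/p.shape[1],600/p.shape[0])
    cv2.imwrite(f"pics/{n}0z.png",cv2.resize(p,None,fx=s,fy=s,interpolation=cv2.INTER_CUBIC))
E
```

```text
scene u,v [419. 259.] rect 476.0 290.7 197.2 188.0 11.78 floor z [ 1.1  3.5 13.1]
  circ rim [479.8 290.5  86.5] 642
scene u,v [203. 145.] rect 554.9 -309.3 116.3 191.1 8.75 floor z [ 1.5  4.3 14.1]
  circ rim [ 560.1 -310.5   77.4] 360
side u,v [297. 314.] rect 561.5 -310.7 105.1 194.4 9.46 floor z [ 3.   5.9 15.6]
  circ rim [ 562.7 -315.6   78.7] 798
side u,v [228. 165.] rect 483.4 290.0 188.4 194.9 9.47 floor z [ 2.7  6.2 15. ]
  circ rim [482.  284.   84.4] 365
```

View pics/scene0z.png

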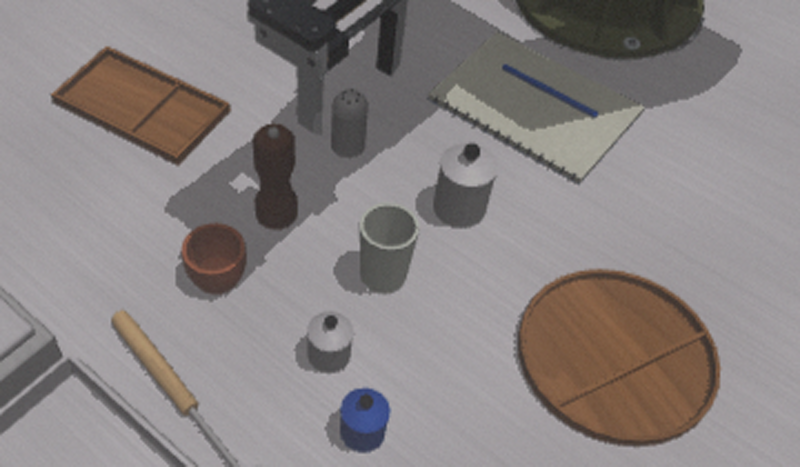

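View pics/side0z.png

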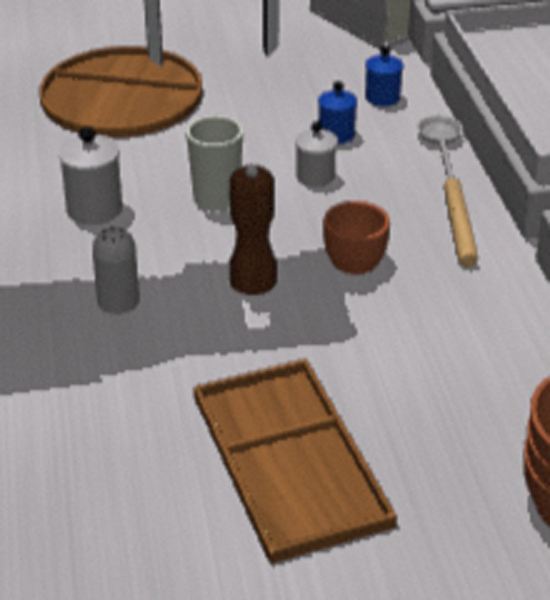

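```bash
cat > r.py <<'E'
from h import *
def ray(n,px,z):
    c=optics.get_calibration(n);K=c["intrinsics"];R=c["R"]
    o=-R.T@c["t"];d=R.T@np.linalg.inv(K)@[px[0],px[1],1]
    return (o+d*(z-o[2])/d[2])[:2]
f={"scene":lambda p:(140+.45*p[0],100+.45*p[1]),"side":lambda p:(180+.4*p[0],130+.4*p[1])}
D=dict(scene=dict(rr=[(562,404),(706,335)],oc=[(229,105),(110,48),(52,97),(179,161)],orib=[(179,86),(135,131)]),
 side=dict(rr=[(53,73),(195,87)],oc=[(195,388),(273,561),(396,522),(305,362)],orib=[(230,448),(338,422)]))
for n in D:
    for k,v in D[n].items():
        P=np.array([ray(n,f[n](p),14 if k=="oc" else 12) for p in v])
        print(n,k,P.round(1).tolist(),"mean",P.mean(0).round(1))
        if k!="oc": e=P[1]-P[0]; print("   dir deg",np.degrees(np.arctan2(e[1],e[0])).round(1))
        else:
            for i in range(4):
                e=P[(i+1)%4]-P[i];print("   edge",np.hypot(*e).round(1),np.degrees(np.arctan2(e[1],e[0])).round(1))
E
python3 r.py
```

```text
scene rr [[566.8, 283.2], [408.9, 348.0]] mean [487.8 315.6]
   dir deg 157.7
scene oc [[496.5, -220.6], [524.6, -402.6], [628.3, -387.3], [597.4, -199.7]] mean [ 561.7 -302.5]
   edge 184.2 -81.2
   edge 104.9 8.4
   edge 190.2 99.4
   edge 103.0 -168.3
scene orib [[512.6, -290.0], [598.4, -273.2]] mean [ 555.5 -281.6]
   dir deg 11.1
side rr [[408.5, 334.8], [568.9, 270.7]] mean [488.7 302.8]
   dir deg -21.8
side oc [[497.1, -228.9], [527.5, -421.1], [626.2, -402.0], [595.7, -214.5]] mean [ 561.6 -316.6]
   edge 194.5 -81.0
   edge 100.6 10.9
   edge 190.0 99.2
   edge 99.7 -171.7
side orib [[515.2, -301.2], [607.8, -288.8]] mean [ 561.5 -295. ]
   dir deg 7.6
```

```bash
cat > td.py <<'E'
from h import *
out=[]
for n,dz in(("scene",0),("side",1.8)):
    p=cv2.imread(f"pics/{n}0.png");d=np.load(f"pics/{n}0_d.npy");W=world(n,d);W[...,2]-=dz
    for (cx,cy) in((560,-310),(482,289)):
        # 2 px per mm => orthorectified onto plane z=4 through colour lookup
        s=2;N=280
        gx,gy=np.meshgrid(cx-N/4+0*np.arange(N),np.arange(N)) 
        g=np.mgrid[0:N,0:N];X=cx+(N/2-g[0])*0.9;Y=cy+(N/2-g[1])*0.9
        c=optics.get_calibration(n);P=np.stack([X,Y,0*X+12],-1)@c["R"].T+c["t"];q=P@c["intrinsics"].T
        u=(q[...,0]/q[...,2]).astype(np.float32);v=(q[...,1]/q[...,2]).astype(np.float32)
        im=cv2.remap(p,u,v,cv2.INTER_CUBIC)
        for k in range(0,N,55): cv2.putText(im,str(int(cx+(N/2-k)*.9)),(0,k+10),0,.35,(0,0,255));cv2.putText(im,str(int(cy+(N/2-k)*.9)),(k,N-3),0,.35,(255,0,0))
        out.append(im)
        m=(np.hypot(W[...,0]-cx,W[...,1]-cy)<125)&(W[...,2]>9)&(W[...,2]<17)&(d>0)
        q=W[m]
        np.save(f"pics/rim_{n}_{'o' if cy<0 else 'r'}.npy",q)
        # top rim raster
        r=np.zeros((N,N),np.uint8)
        ii=np.round(N/2-(q[:,0]-cx)/.9).astype(int);jj=np.round(N/2-(q[:,1]-cy)/.9).astype(int)
        ok=(ii>=0)&(ii<N)&(jj>=0)&(jj<N);r[ii[ok],jj[ok]]=255
        out.append(cv2.cvtColor(r,cv2.COLOR_GRAY2BGR))
cv2.imwrite("pics/td.png",cv2.resize(np.vstack([np.hstack(out[:4]),np.hstack(out[4:])]),(800,400)))
E
python3 td.py
```

```text
(no output)
```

View pics/td.png

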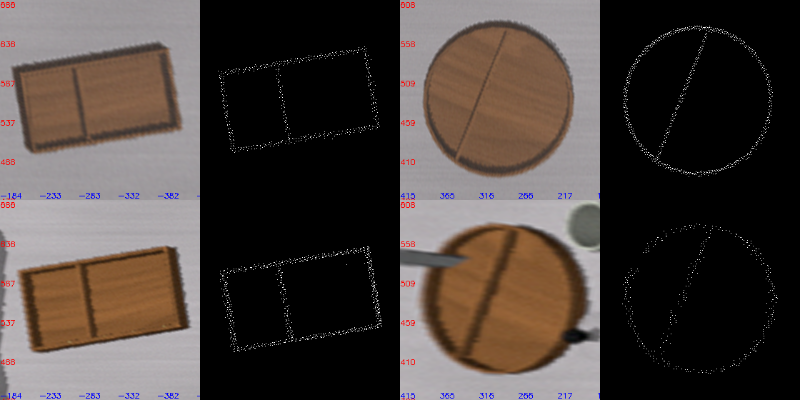

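The depth rims are clear: both ribs lie on the +y side of their tray centres, so both narrow bays face +y. Next I'll fit the tray poses.

```bash
cat > fit.py <<'E'
from h import *
from scipy.optimize import least_squares
def loc(p,q):
    c,s=np.cos(p[2]),np.sin(p[2]);d=q[:,:2]-p[:2]
    return d[:,0]*c+d[:,1]*s,-d[:,0]*s+d[:,1]*c
def res_o(p,q):
    x,y=loc(p,q)
    return np.min([np.hypot(np.abs(x)-92.5,np.maximum(abs(y)-52,0)),np.hypot(np.abs(y)-49.5,np.maximum(abs(x)-95,0)),np.hypot(x-21,np.maximum(abs(y)-50,0))],0)
def res_r(p,q):
    x,y=loc(p,q)
    return np.minimum(abs(np.hypot(x,y)-92.5),np.hypot(x-21,np.maximum(abs(y)-90,0)))
for k,f,p0 in(("o",res_o,[560,-311,np.radians(99)]),("r",res_r,[482,289,np.radians(68)])):
    for n in("scene","side"):
        q=np.load(f"pics/rim_{n}_{k}.npy")
        s=least_squares(lambda p:f(p,q),p0,loss="soft_l1",x_scale=[1,1,.02])
        p=s.x;c,si=np.cos(p[2]),np.sin(p[2])
        print(k,n,p[:2].round(1),"yaw deg",np.degrees(p[2]).round(2),"rms",np.sqrt(np.mean(s.fun**2)).round(2),
          "wide",(p[:2]+np.array([c,si])*-35.5).round(1),"narrow",(p[:2]+np.array([c,si])*56.5).round(1))
E
python3 fit.py
```

```text
o scene [ 560.9 -308.1] yaw deg 99.59 rms 1.89 wide [ 566.8 -343.1] narrow [ 551.4 -252.4]
o side [ 561.2 -311.6] yaw deg 99.38 rms 1.99 wide [ 567.  -346.7] narrow [ 552.  -255.9]
r scene [481.8 291.7] yaw deg 68.17 rms 1.64 wide [468.6 258.8] narrow [502.8 344.2]
r side [483.6 289.3] yaw deg 67.86 rms 2.73 wide [470.3 256.5] narrow [504.9 341.7]
```

Run:
```python
from h import *
for n in("scene","side"):
    d=np.load(f"pics/{n}0_d.npy");W=world(n,d)
    for x0 in range(690,790,20):
        print(n,x0,[ (lambda q: round(float(np.percentile(q,98))) if len(q) else None)(W[(d>0)&(W[...,0]>x0)&(W[...,0]<x0+20)&(W[...,1]>y)&(W[...,1]<y+40)][:,2]) for y in range(-240,160,40)])
```

```text
scene 690 [2, 2, 2, 51, 50, 44, 2, 3, 2, 68]
scene 710 [2, 2, 2, 2, 2, 2, 2, 2, 2, 57]
scene 730 [2, 2, 2, 2, 2, 2, 2, 2, 2, 2]
scene 750 [3, 2, 2, 2, 2, 2, 2, 2, 1, 2]
scene 770 [2, 2, 3, 21, 22, 21, 15, 2, 2, 2]
side 690 [4, 4, 6, 52, 53, 48, 5, 5, 5, 67]
side 710 [5, 5, 5, 4, 4, 4, 4, 4, 4, 67]
side 730 [5, 4, 5, 5, 4, 4, 5, 5, 6, 4]
side 750 [4, 5, 5, 4, 4, 4, 5, 5, 5, 5]
side 770 [4, 5, 5, 22, 24, 22, 5, 5, 5, 5]
```

Call:
jog_arm:
  deltas: "20 -35 0 0 94; 40 -70 5 0 94; 60 -103 10 0 94; 69 -118 20 0 94; 69 -118 24 0 94; 69 -118 24 0 94; 69 -118 24 0 94; 69 -118 24 0 94; 69 -118 24 0 94; 69 -118 24 0 94"
  squeeze: 25

```text
clock: 1.4
eef_pos: [432.1, 68.9, 195.5]
eef_rot: [-3.142, 0.0, 1.571]
wrist_force: [-0.5, -0.2, -0.5]
finger_gap: 94.1
```

```bash
cat > wl.py <<'E'
from h import *
import sys
from scipy.optimize import least_squares
tag=sys.argv[1];x0,y0,r,z0,z1=map(float,sys.argv[2:7])
st=manip.read_state();p,d=optics.camera("wrist");cv2.imwrite(f"pics/{tag}.png",p[:,:,::-1])
W=world("wrist",d,st)
t=(d>0)&(abs(W[...,2])<8);print("tcp",st["eef_pos"].round(1),"table z",np.median(W[...,2][t]).round(1) if t.any() else None)
q=W[(d>0)&(W[...,2]>z0)&(W[...,2]<z1)&(np.hypot(W[...,0]-x0,W[...,1]-y0)<r+12)]
s=least_squares(lambda p:np.hypot(q[:,0]-p[0],q[:,1]-p[1])-r,[x0,y0],loss="soft_l1")
print(len(q),"fit",s.x.round(1),"free",np.round(circ(q[:,0],q[:,1]),1),"rms",np.std(s.fun).round(2))
E
python3 wl.py w1 432 69 29 8 66
```

```text
tcp [432.1  68.9 195.5] table z -0.7
342 fit [431.7  67.6] free [431.7  67.9  28.7] rms 0.16
```

View pics/w1.png

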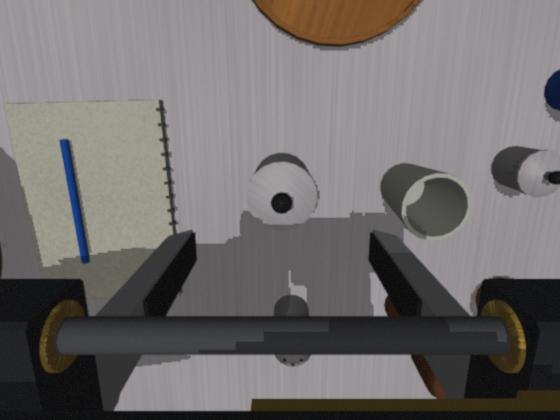

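The wrist view shows the pot centred at about (282,200), between the jaws. Going down.

Call:
jog_arm:
  deltas: "-1 0 25 0 94; -1 0 55 0 94; -1 0 85 0 94; -1 0 110 0 94; -1 0 130 0 94; -1 0 145 0 94; -1 0 150 0 94; -1 0 150 0 94; -1 0 150 0 50; -1 0 150 0 50"
  squeeze: 25

```text
clock: 2.7
eef_pos: [432.3, 68.0, 45.9]
eef_rot: [3.141, -0.0, 1.571]
wrist_force: [0.7, 0.4, -0.5]
finger_gap: 77.2
```

Call:
jog_arm:
  deltas: "0 0 0 0 50; 0 0 0 0 50; 0 0 0 0 50; 0 0 0 0 50; 0 0 0 0 50; 0 0 0 0 50; 0 0 0 0 50; 0 0 0 0 50; 0 0 -5 0 50; 0 0 -10 0 50"

```text
clock: 3.95
eef_pos: [431.9, 68.0, 55.6]
eef_rot: [-3.141, 0.0, 1.571]
wrist_force: [0.3, -0.5, -1.8]
finger_gap: 58.5
```

Call:
jog_arm:
  deltas: "0 0 -20 0 50; 0 0 -45 0 50; 0 0 -75 0 50; 0 0 -105 0 50; 0 0 -130 0 50; -20 7 -145 0 50; -50 16 -145 0 50; -85 28 -145 0 50; -125 41 -145 0 50; -165 54 -145 0 50"

```text
clock: 5.2
eef_pos: [486.2, -98.3, 200.7]
eef_rot: [3.141, 0.0, 1.571]
wrist_force: [0.9, 0.9, -1.4]
finger_gap: 58.9
```

Call:
jog_arm:
  deltas: "-40 13 0 0 50; -80 26 0 0 50; -120 39 0 0 50; -160 52 0 0 50; -195 63 0 0 50; -225 74 0 0 50; -242 79 0 0 50; -248 81 0 0 50; -248 81 0 0 50; -248 81 0 0 50"

```text
clock: 6.45
eef_pos: [567.0, -344.3, 200.6]
eef_rot: [3.142, -0.0, 1.571]
wrist_force: [0.1, -0.3, -1.8]
finger_gap: 58.9
```

Call:
jog_arm:
  deltas: "0 0 25 0 50; 0 0 55 0 50; 0 0 85 0 50; 0 0 110 0 50; 0 0 128 0 50; 0 0 140 0 50; 0 0 145 0 50; 0 0 147 0 50; 0 0 148 0 50; 0 0 148.5 0 50"

```text
clock: 7.7
eef_pos: [567.1, -345.1, 52.4]
eef_rot: [3.141, 0.0, 1.571]
wrist_force: [0.5, 0.6, -2.0]
finger_gap: 58.5
```

Call:
jog_arm:
  deltas: "0 0 0.5 0 50; 0 0 1 0 50; 0 0 1.5 0 50; 0 0 2 0 50; 0 0 2 0 50; 0 0 2 0 50; 0 0 2 0 50; 0 0 2 0 50; 0 0 2 0 50; 0 0 2 0 50"

```text
clock: 8.95
eef_pos: [567.0, -345.0, 50.0]
eef_rot: [3.142, 0.0, 1.571]
wrist_force: [0.2, -0.6, -2.6]
finger_gap: 58.8
```

Run:
```python
from h import *
for n in("side","scene"):
    p,d=optics.camera(n)
    q=p[230:370,220:360] if n=="side" else p[80:200,140:280]
    cv2.imwrite(f"pics/{n}1.png",cv2.resize(q[:,:,::-1],None,fx=4,fy=4,interpolation=cv2.INTER_CUBIC))
```

```text
(no output)
```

View pics/side1.png

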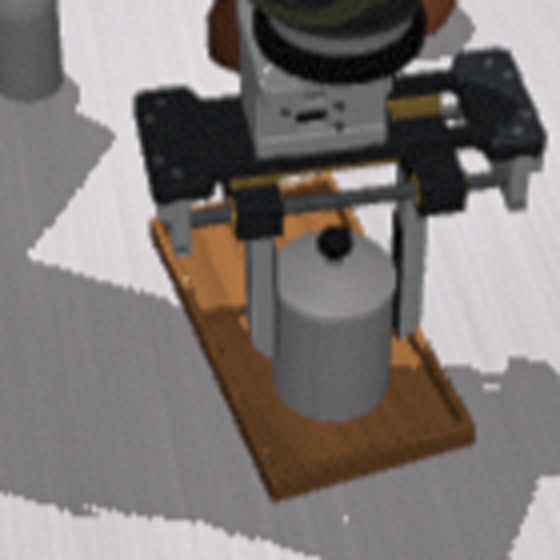

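The pot hangs just over the wide bay, at about (335,385) in the crop. I'll lower it in half-millimetre steps until the force shows contact.

Call:
jog_arm:
  deltas: "0 0 0.3 0 50; 0 0 0.5 0 50; 0 0 0.5 0 50; 0 0 0.7 0 50; 0 0 0.7 0 50; 0 0 0.7 0 50; 0 0 0.7 0 50; 0 0 0.7 0 50; 0 0 0.7 0 50; 0 0 0.7 0 50"

```text
clock: 10.3
eef_pos: [567.1, -345.2, 49.6]
eef_rot: [3.141, 0.0, 1.571]
wrist_force: [-3.9, -2.1, 4.4]
finger_gap: 58.4
```

Call:
jog_arm:
  deltas: "0 0 -0.2 0 60; 0 0 -0.2 0 62; 0 0 -0.2 0 66; 0 0 -0.2 0 72; 0 0 -0.2 0 80; 0 0 -0.2 0 90; 0 0 -0.2 0 90; 0 0 -0.2 0 90; 0 0 -10 0 90; 0 0 -30 0 90"

```text
clock: 11.55
eef_pos: [566.8, -344.9, 79.9]
eef_rot: [-3.141, -0.001, 1.571]
wrist_force: [-0.5, -0.1, 0.3]
finger_gap: 90.1
```

Call:
jog_arm:
  deltas: "0 0 -40 0 94; 0 0 -90 0 94; 30 0 -130 0 94; 75 1 -155 0 94; 125 2 -161 0 94; 175 3 -161 0 94; 220 4 -161 0 94; 255 5 -161 0 94; 269 5 -161 0 94; 269 5 -161 0 94"

```text
clock: 12.8
eef_pos: [572.1, -76.0, 241.1]
eef_rot: [3.141, 0.0, 1.572]
wrist_force: [0.8, -0.0, -0.8]
finger_gap: 94.4
```

```bash
python3 wl.py w2 572 -76 21 84 114
```

```text
tcp [572.1 -76.  241.1] table z -0.7
228 fit [571.7 -77.3] free [571.7 -77.1  20.8] rms 0.16
```

View pics/w2.png

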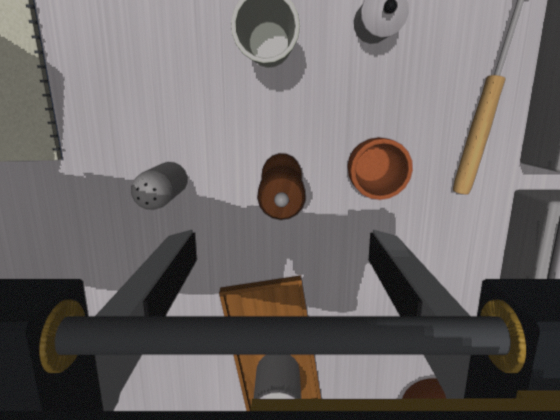

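The mill is centred at about (282,200). Descending to grip its head.

Call:
jog_arm:
  deltas: "-1 0 30 0 94; -1 0 60 0 94; -1 0 90 0 94; -1 0 115 0 94; -1 0 135 0 94; -1 0 145 0 94; -1 0 147 0 94; -1 0 147 0 94; -1 0 147 0 35; -1 0 147 0 35"
  squeeze: 20

```text
clock: 14.1
eef_pos: [572.2, -77.0, 93.7]
eef_rot: [3.141, 0.0, 1.571]
wrist_force: [-0.2, -0.1, -0.4]
finger_gap: 77.6
```

Call:
jog_arm:
  deltas: "0 0 0 0 35; 0 0 0 0 35; 0 0 0 0 35; 0 0 0 0 35; 0 0 0 0 35; 0 0 0 0 35; 0 0 0 0 35; 0 0 0 0 35; 0 0 -5 0 35; 0 0 -10 0 35"

```text
clock: 15.35
eef_pos: [572.0, -77.0, 103.6]
eef_rot: [-3.142, 0.0, 1.571]
wrist_force: [-0.0, 0.2, -1.7]
finger_gap: 41.8
```

Call:
jog_arm:
  deltas: "0 0 -15 0 35; 0 0 -35 0 35; 0 0 -50 0 35; -25 -3 -50 0 35; -60 -7 -50 0 35; -100 -11 -50 0 35; -140 -16 -50 0 35; -167 -19 -50 0 35; -177 -20 -50 0 35; -177 -20 -50 0 35"

```text
clock: 16.6
eef_pos: [552.0, -253.9, 153.4]
eef_rot: [-3.142, -0.0, 1.57]
wrist_force: [0.7, 0.5, -0.7]
finger_gap: 41.9
```

Call:
jog_arm:
  deltas: "0 0 10 0 35; 0 0 25 0 35; 0 0 38 0 35; 0 0 48 0 35; 0 0 52 0 35; 0 0 53 0 35; 0 0 53.5 0 35; 0 0 54 0 35; 0 0 54 0 35; 0 0 54 0 35"

```text
clock: 17.85
eef_pos: [552.0, -254.0, 99.4]
eef_rot: [3.141, 0.0, 1.571]
wrist_force: [-0.1, 0.1, -1.2]
finger_gap: 41.5
```

Run:
```python
from h import *
for n in("side","scene"):
    p,d=optics.camera(n)
    q=p[230:370,220:360] if n=="side" else p[80:200,140:280]
    cv2.imwrite(f"pics/{n}2.png",cv2.resize(q[:,:,::-1],None,fx=4,fy=4,interpolation=cv2.INTER_CUBIC))
```

```text
(no output)
```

View pics/side2.png

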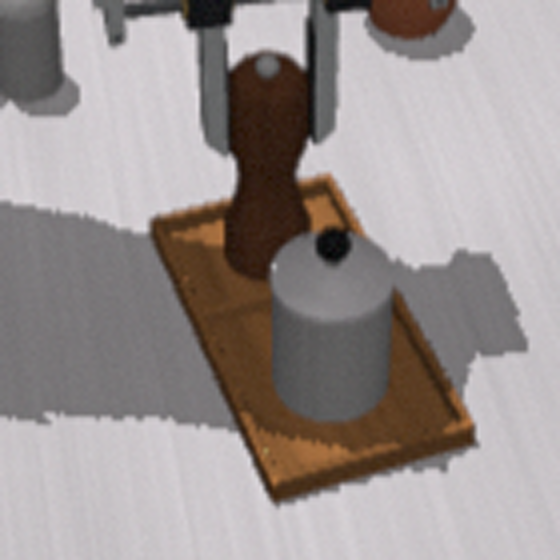

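View pics/scene2.png

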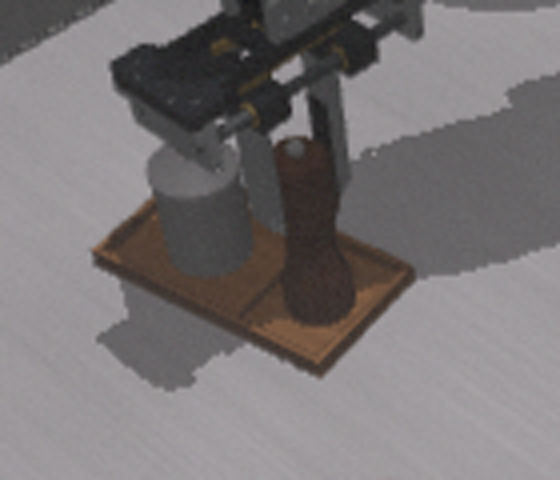

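The mill's foot is inside the narrow bay, between the rib and the end rim, and the pot stands upright in the wide bay. I'll lower it to contact.

Call:
jog_arm:
  deltas: "0 0 0.5 0 35; 0 0 1 0 35; 0 0 1.3 0 35; 0 0 1.6 0 35; 0 0 1.8 0 35; 0 0 2 0 35; 0 0 2 0 35; 0 0 2 0 35; 0 0 2 0 35; 0 0 2 0 35"

```text
clock: 19.2
eef_pos: [552.0, -254.0, 97.2]
eef_rot: [-3.142, 0.0, 1.571]
wrist_force: [0.0, -0.5, -1.4]
finger_gap: 41.7
```

Call:
jog_arm:
  deltas: "0 0 0.3 0 35; 0 0 0.5 0 35; 0 0 0.5 0 35; 0 0 0.5 0 35; 0 0 0.5 0 35; 0 0 0.5 0 35; 0 0 0.5 0 35; 0 0 0.5 0 35; 0 0 0.5 0 35; 0 0 0.5 0 35"

```text
clock: 20.45
eef_pos: [552.1, -254.1, 97.2]
eef_rot: [3.141, 0.0, 1.571]
wrist_force: [-2.9, 0.1, 4.6]
finger_gap: 41.6
```

Call:
jog_arm:
  deltas: "0 0 -0.2 0 43; 0 0 -0.2 0 46; 0 0 -0.2 0 52; 0 0 -0.2 0 60; 0 0 -0.2 0 75; 0 0 -0.2 0 90; 0 0 -0.2 0 90; 0 0 -0.2 0 90; 0 0 -15 0 90; 0 0 -40 0 90"

```text
clock: 21.7
eef_pos: [551.8, -253.9, 137.5]
eef_rot: [-3.141, -0.0, 1.571]
wrist_force: [0.6, 0.0, -0.0]
finger_gap: 90.2
```

Call:
jog_arm:
  deltas: "0 0 -30 0 94; 10 5 -63 0 94; 40 25 -63 0 94; 75 48 -63 0 94; 110 72 -63 0 94; 145 95 -63 0 94; 172 113 -63 0 94; 188 123 -63 0 94; 188 123 -63 0 94; 188 123 -63 0 94"

```text
clock: 22.95
eef_pos: [674.6, -67.0, 200.0]
eef_rot: [3.142, 0.0, 1.57]
wrist_force: [-0.1, -0.8, 0.7]
finger_gap: 94.0
```

```bash
python3 wl.py w3 675 -66 32 33 50
```

```text
tcp [674.6 -67.  200. ] table z -0.7
1348 fit [674.3 -63.5] free [674.4 -64.5  29. ] rms 1.71
```

View pics/w3.png

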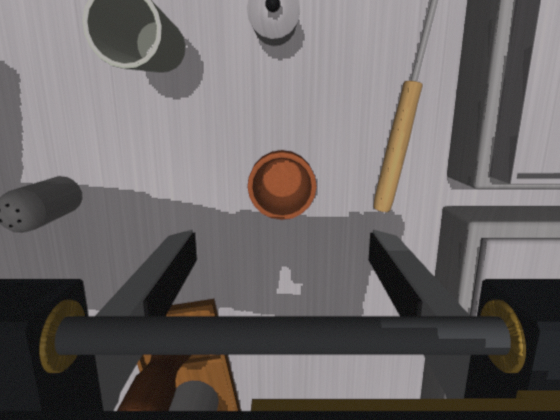

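The bowl is centred at about (283,185), and the ladle handle is about 95 mm off to the right, clear of the fingers. Descending.

Call:
jog_arm:
  deltas: "1 0 30 0 94; 1 0 65 0 94; 1 0 100 0 94; 1 0 130 0 94; 1 0 150 0 94; 1 0 162 0 94; 1 0 166.7 0 94; 1 0 166.7 0 94; 1 0 166.7 0 55; 1 0 166.7 0 55"
  squeeze: 15

```text
clock: 24.25
eef_pos: [675.3, -65.0, 33.7]
eef_rot: [3.141, 0.0, 1.571]
wrist_force: [0.0, -0.3, -0.3]
finger_gap: 77.5
```

Call:
jog_arm:
  deltas: "0 0 0 0 55; 0 0 0 0 55; 0 0 0 0 55; 0 0 0 0 55; 0 0 0 0 55; 0 0 0 0 55; 0 0 0 0 55; 0 0 0 0 55; 0 0 -5 0 55; 0 0 -10 0 55"

```text
clock: 25.5
eef_pos: [674.9, -65.0, 43.0]
eef_rot: [-3.141, -0.0, 1.571]
wrist_force: [0.5, 0.5, -1.5]
finger_gap: 64.6
```

Call:
jog_arm:
  deltas: "0 0 -20 0 55; 0 0 -45 0 55; 0 0 -75 0 55; 0 0 -105 0 55; 0 0 -120 0 55; 0 0 -125 0 55; 20 -13 -125 0 55; 50 -32 -125 0 55; 85 -54 -125 0 55; 120 -76 -125 0 55"

```text
clock: 26.75
eef_pos: [597.8, 55.9, 167.0]
eef_rot: [-3.14, 0.0, 1.571]
wrist_force: [0.0, 0.1, -2.2]
finger_gap: 64.3
```

Call:
jog_arm:
  deltas: "35 -22 0 0 55; 70 -45 0 0 55; 105 -67 0 0 55; 135 -86 0 0 55; 160 -102 0 0 55; 180 -115 0 0 55; 195 -124 0 0 55; 202.6 -129.5 0 0 55; 202.6 -129.5 0 0 55; 202.6 -129.5 0 0 55"

```text
clock: 28.0
eef_pos: [469.8, 257.1, 168.0]
eef_rot: [-3.142, 0.0, 1.57]
wrist_force: [-0.4, -0.0, -1.6]
finger_gap: 64.7
```

Call:
jog_arm:
  deltas: "0 0 25 0 55; 0 0 50 0 55; 0 0 75 0 55; 0 0 95 0 55; 0 0 110 0 55; 0 0 120 0 55; 0 0 125 0 55; 0 0 127 0 55; 0 0 128.5 0 55; 0 0 129 0 55"

```text
clock: 29.25
eef_pos: [469.6, 257.7, 39.3]
eef_rot: [3.141, -0.0, 1.571]
wrist_force: [-0.5, 0.3, -1.4]
finger_gap: 64.4
```

Run:
```python
from h import *
for n in("side","scene"):
    p,d=optics.camera(n)
    q=p[110:230,160:300] if n=="side" else p[200:320,350:490]
    cv2.imwrite(f"pics/{n}3.png",cv2.resize(q[:,:,::-1],None,fx=4,fy=4,interpolation=cv2.INTER_CUBIC))
```

```text
(no output)
```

View pics/scene3.png

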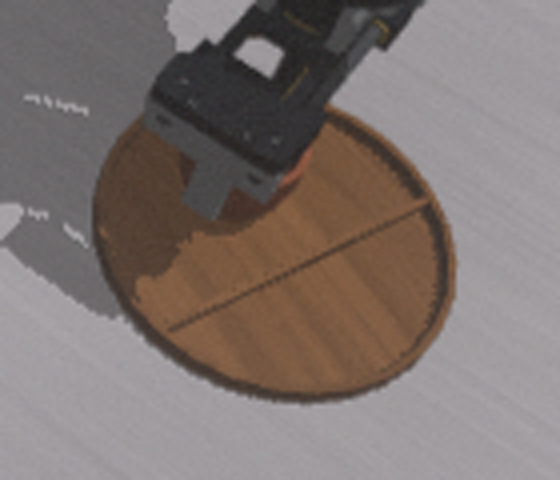

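View pics/side3.png

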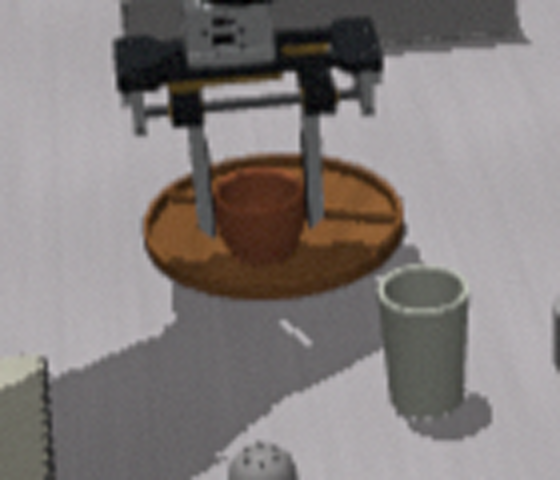

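The bowl hangs just over the wide bay, clear of the rib. Lowering to contact.

Call:
jog_arm:
  deltas: "0 0 0.5 0 55; 0 0 1 0 55; 0 0 1.3 0 55; 0 0 1.6 0 55; 0 0 1.8 0 55; 0 0 2 0 55; 0 0 2.2 0 55; 0 0 2.4 0 55; 0 0 2.4 0 55; 0 0 2.4 0 55"

```text
clock: 30.6
eef_pos: [469.5, 257.6, 37.2]
eef_rot: [3.141, -0.0, 1.571]
wrist_force: [-3.0, -1.8, 6.8]
finger_gap: 65.0
```

Call:
jog_arm:
  deltas: "0 0 -0.2 0 66; 0 0 -0.2 0 69; 0 0 -0.2 0 74; 0 0 -0.2 0 82; 0 0 -0.2 0 94; 0 0 -0.2 0 94; 0 0 -0.2 0 94; 0 0 -0.2 0 94; 0 0 -15 0 94; 0 0 -40 0 94"

```text
clock: 31.85
eef_pos: [469.2, 257.5, 77.4]
eef_rot: [-3.141, 0.0, 1.571]
wrist_force: [0.5, -0.2, 0.8]
finger_gap: 94.4
```

Call:
jog_arm:
  deltas: "0 0 -40 0 94; 0 0 -80 0 94; -20 -2 -105 0 94; -60 -5 -113 0 94; -110 -9 -113 0 94; -160 -13 -113 0 94; -210 -17 -113 0 94; -260 -21 -113 0 94; -305 -25 -113 0 94; -341 -27 -113 0 94"

```text
clock: 33.1
eef_pos: [442.2, -85.0, 190.8]
eef_rot: [3.14, 0.0, 1.57]
wrist_force: [0.2, -0.2, -0.3]
finger_gap: 93.9
```

Call:
jog_arm:
  deltas: "0 0 0 0 94; 0 0 0 0 94; 0 0 0 0 94; 0 0 0 0 94; 0 0 0 0 94; 0 0 0 0 94; 0 0 0 0 94; 0 0 0 0 94; 0 0 0 0 94; 0 0 0 0 94"

```text
clock: 34.35
eef_pos: [442.5, -83.4, 189.7]
eef_rot: [3.142, -0.0, 1.571]
wrist_force: [-0.0, 0.1, -0.1]
finger_gap: 94.2
```

```bash
python3 wl.py w4 442 -83 20 8 60
```

```text
tcp [442.5 -83.4 189.7] table z -0.7
340 fit [442.2 -84.2] free [442.2 -83.9  19.8] rms 0.16
```

View pics/w4.png

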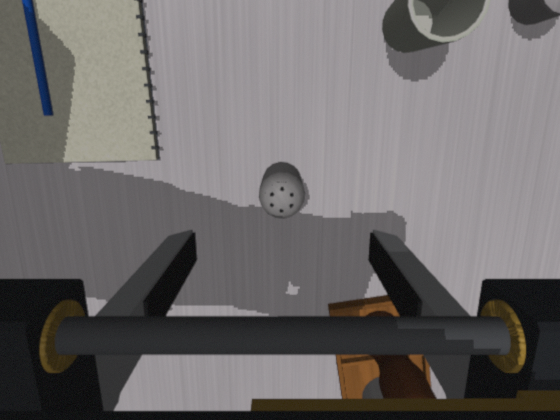

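The shaker is centred at about (282,195). Descending.

Call:
jog_arm:
  deltas: "-1 0 30 0 94; -1 0 60 0 94; -1 0 90 0 94; -1 0 115 0 94; -1 0 135 0 94; -1 0 147 0 94; -1 0 149.6 0 94; -1 0 149.6 0 94; -1 0 149.6 0 32; -1 0 149.6 0 32"
  squeeze: 18

```text
clock: 35.65
eef_pos: [442.7, -84.5, 40.5]
eef_rot: [3.141, 0.0, 1.571]
wrist_force: [-0.1, -0.3, 0.6]
finger_gap: 77.6
```

Call:
jog_arm:
  deltas: "0 0 0 0 32; 0 0 0 0 32; 0 0 0 0 32; 0 0 0 0 32; 0 0 0 0 32; 0 0 0 0 32; 0 0 0 0 32; 0 0 0 0 32; 0 0 -5 0 32; 0 0 -10 0 32"

```text
clock: 36.9
eef_pos: [442.5, -84.4, 50.4]
eef_rot: [3.142, 0.0, 1.571]
wrist_force: [1.0, 0.6, -0.2]
finger_gap: 39.5
```

Call:
jog_arm:
  deltas: "0 0 -20 0 32; 0 0 -45 0 32; 0 0 -75 0 32; 0 0 -105 0 32; 0 0 -118 0 32; 0 0 -120 0 32; 20 3 -120 0 32; 55 8 -120 0 32; 95 14 -120 0 32; 135 19 -120 0 32"

```text
clock: 38.15
eef_pos: [461.1, 51.8, 168.8]
eef_rot: [-3.14, 0.0, 1.571]
wrist_force: [0.2, -0.2, -1.2]
finger_gap: 39.8
```

Call:
jog_arm:
  deltas: "40 6 0 0 32; 80 12 0 0 32; 120 18 0 0 32; 160 24 0 0 32; 200 30 0 0 32; 235 35 0 0 32; 265 39 0 0 32; 285 42 0 0 32; 292.4 42.5 0 0 32; 292.4 42.5 0 0 32"

```text
clock: 39.4
eef_pos: [503.7, 342.8, 169.1]
eef_rot: [-3.14, 0.001, 1.571]
wrist_force: [-0.0, -0.1, -0.8]
finger_gap: 39.7
```

Call:
jog_arm:
  deltas: "0 0 25 0 32; 0 0 50 0 32; 0 0 75 0 32; 0 0 95 0 32; 0 0 110 0 32; 0 0 119 0 32; 0 0 122 0 32; 0 0 123.5 0 32; 0 0 124 0 32; 0 0 124 0 32"

```text
clock: 40.65
eef_pos: [504.1, 343.1, 46.3]
eef_rot: [3.141, -0.0, 1.571]
wrist_force: [-0.3, 1.0, -1.5]
finger_gap: 39.5
```

Run:
```python
from h import *
for n in("side","scene"):
    p,d=optics.camera(n)
    q=p[110:230,160:300] if n=="side" else p[200:320,350:490]
    cv2.imwrite(f"pics/{n}4.png",cv2.resize(q[:,:,::-1],None,fx=4,fy=4,interpolation=cv2.INTER_CUBIC))
```

```text
(no output)
```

View pics/scene4.png

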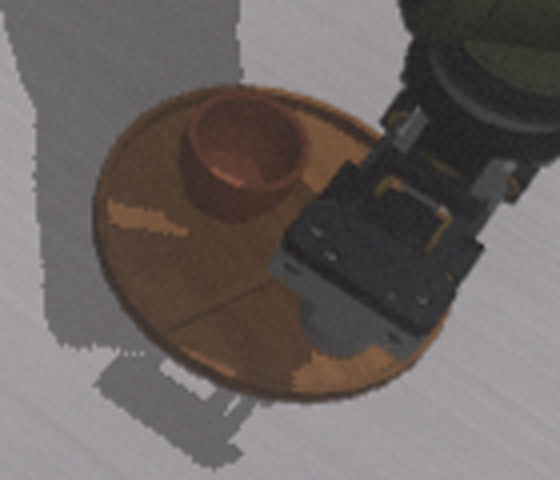

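View pics/side4.png

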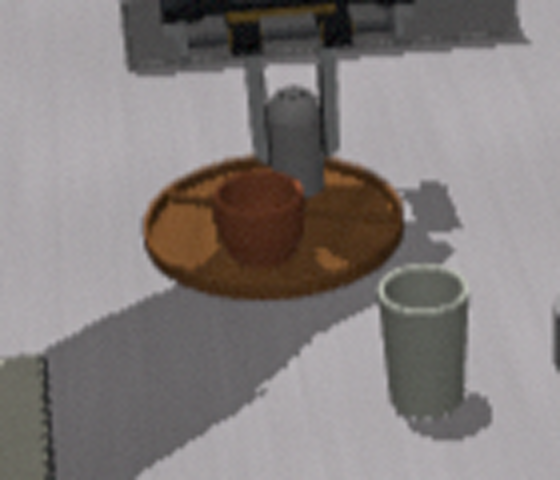

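The shaker is over the narrow bay, between the rib and the rim, and the bowl stands upright in the wide bay. Lowering to contact.

Call:
jog_arm:
  deltas: "0 0 0.5 0 32; 0 0 1 0 32; 0 0 1.3 0 32; 0 0 1.6 0 32; 0 0 1.8 0 32; 0 0 2 0 32; 0 0 2.2 0 32; 0 0 2.3 0 32; 0 0 2.3 0 32; 0 0 2.3 0 32"

```text
clock: 42.0
eef_pos: [504.0, 343.0, 44.1]
eef_rot: [3.142, -0.0, 1.571]
wrist_force: [-2.9, -1.4, 4.8]
finger_gap: 40.1
```

Call:
jog_arm:
  deltas: "0 0 -0.2 0 42; 0 0 -0.2 0 45; 0 0 -0.2 0 50; 0 0 -0.2 0 60; 0 0 -0.2 0 75; 0 0 -0.2 0 90; 0 0 -0.2 0 90; 0 0 -0.2 0 90; 0 0 -15 0 90; 0 0 -40 0 90"

```text
clock: 43.25
eef_pos: [503.8, 342.9, 84.5]
eef_rot: [-3.141, 0.0, 1.571]
wrist_force: [0.3, 0.1, -0.2]
finger_gap: 90.2
```

Call:
jog_arm:
  deltas: "0 0 -40 0 90; 0 0 -80 0 90; 0 0 -115 0 90; -40 0 -130 0 90; -90 0 -130 0 90; -140 0 -130 0 90; -190 0 -130 0 90; -240 0 -130 0 90; -290 -20 -130 0 90; -330 -40 -130 0 90"

```text
clock: 44.5
eef_pos: [463.3, 11.3, 214.8]
eef_rot: [3.14, 0.0, 1.57]
wrist_force: [0.6, 0.3, 0.6]
finger_gap: 90.0
```

Call:
jog_arm:
  deltas: "0 0 0 0 90; 0 0 0 0 90; 0 0 0 0 90; 0 0 0 0 90; 0 0 0 0 90; 0 0 0 0 90; 0 0 0 0 90; 0 0 0 0 90; 0 0 0 0 90; 0 0 0 0 90"

```text
clock: 45.75
eef_pos: [464.0, 13.0, 213.8]
eef_rot: [3.142, -0.0, 1.571]
wrist_force: [0.1, -0.4, -0.4]
finger_gap: 90.0
```

```bash
cat > fin.py <<'E'
from h import *
from scipy.optimize import least_squares
T=dict(o=((561,-309.8,np.radians(99.5))),r=((482.7,290.5,np.radians(68))))
ob=dict(big_pot=(567,-345,29,15,64,"o"),mill=(552,-254,21,86,114,"o"),bowl=(469.5,257.6,32,36,47,"r"),shaker=(504,343,20,18,60,"r"),tumbler=(559,63.5,28,70,86,None),small_pot=(666.7,83,21,8,44,None))
for n in("scene","side"):
    p,d=optics.camera(n);cv2.imwrite(f"pics/{n}5.png",p[:,:,::-1]);W=world(n,d)
    for o,(x0,y0,r,z0,z1,t) in ob.items():
        m=(d>0)&(W[...,2]>z0)&(W[...,2]<z1)&(np.hypot(W[...,0]-x0,W[...,1]-y0)<r+8);q=W[m]
        if len(q)<20: print(n,o,"few",len(q));continue
        s=least_squares(lambda p:np.hypot(q[:,0]-p[0],q[:,1]-p[1])-r,[x0,y0],loss="soft_l1").x
        top=W[(d>0)&(np.hypot(W[...,0]-s[0],W[...,1]-s[1])<r)][:,2]
        e=""
        if t:
            a=T[t];c,si=np.cos(a[2]),np.sin(a[2]);dx,dy=s[0]-a[0],s[1]-a[1];e="tray xy %.1f %.1f"%(dx*c+dy*si,-dx*si+dy*c)
        print(n,o,s.round(1),e,"top z",np.percentile(top,99.5).round(1))
E
python3 fin.py
```

```text
scene big_pot [ 565.8 -345.2] tray xy -35.7 1.1 top z 102.9
scene mill [ 551.1 -253.8] tray xy 56.9 0.5 top z 135.1
scene bowl [471.2 258.1] tray xy -34.3 -1.5 top z 55.4
scene shaker [503.4 343.9] tray xy 57.2 0.9 top z 84.2
scene tumbler [558.7  63.4]  top z 339.7
scene small_pot [666.7  82.9]  top z 68.7
side big_pot [ 568.2 -344.9] tray xy -35.8 -1.3 top z 105.2
side mill [ 553.4 -253.5] tray xy 56.8 -1.8 top z 137.2
side bowl [473.4 255.6] tray xy -35.8 -4.5 top z 57.1
side shaker [507.3 343.8] tray xy 58.7 -2.8 top z 86.1
side tumbler [559.8  60.6]  top z 340.9
side small_pot [670.   82.9]  top z 70.1
```

View pics/scene5.png

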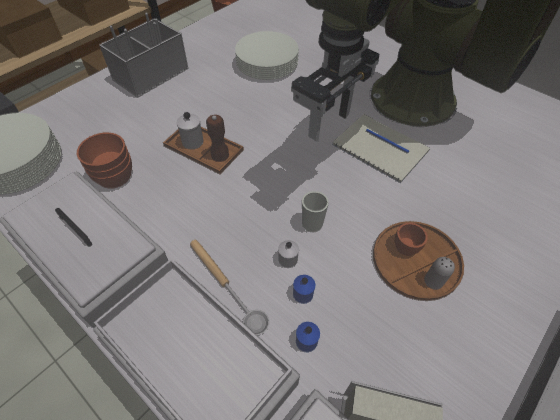

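View pics/side5.png

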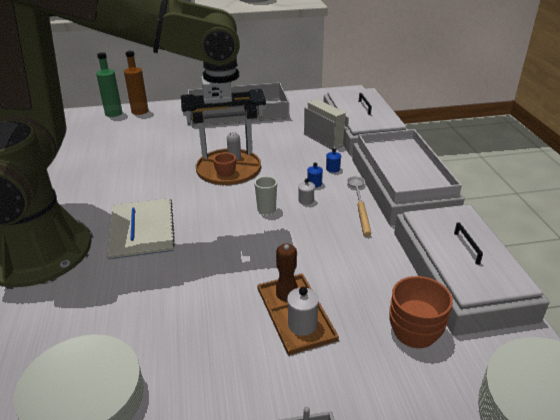

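Both pictures show the sets as asked. The pot and mill stand on the oblong tray, at (190,130) and (217,138) in the scene view. The bowl and shaker stand on the round tray, at (411,238) and (442,272). The tumbler and small pot haven't moved, and the gripper is clear. Handing in.

```bash
python3 -c "
from cell import workorder
print(workorder.sign_off())"
```

```text
the job is handed in; nothing more can be done
None
```

The job is done and handed in at about 46 s of the 120 s allowed. The big pot and pepper mill are on the oblong tray, and the clay bowl and salt shaker are on the round tray. I lowered each piece until the wrist force showed 4–7 N of contact before opening the fingers.

**Final checks:** both fixed cameras show all four pieces upright. They put each one within about 3 mm of its bay's centre, apart from the bowl, which the side camera puts 4.5 mm off sideways against 2 mm in the scene view. Every bay has more clearance than that. The tops measured 103–105 mm (pot), 135–137 mm (mill), 55–57 mm (bowl) and 84–86 mm (shaker), which fits flat on the 4 mm floor.

**Left in place:** the scene camera measured the tumbler and small pot at the same positions before and after.

**Disagreements:** the two cameras differ by 2–4 mm, and the side view reads about 2 mm high, roughly in line with the stated calibration accuracy. My first tray estimates, read by eye from zoomed pictures, differed by about 13 mm between cameras, so I discarded them and fitted the trays from depth instead. The tumbler's top-height reading in the final check (340 mm) picked up something above it, most likely the arm, so I disregarded it.

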